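# One patient, one tray

## Task

Load the blue patient's carrying tray: from the warm plate, take the four blue-marked things (culture dish, six-well plate, specimen pot and vial) and seat each one flat on the floor of the recess cut for it in the tray's four blocks. These are patient samples, so keep them upright and set them down rather than dropping them, and leave the other patient's orange-marked dish and vial standing where they are.

Things in the scene. Friction and masses are not known exactly. Their poses are not given: they have to be found in the camera images.
- dish: the blue patient's culture dish, lid on: flat frosted-white round dish with a BLUE ring on top and a blue band; 58 mm across, 16 mm tall, about 25 g; the lid does not come off. Goes into dish_block. Origin: centre of the underside, z up. At the start it stands upright on a low warm plate (6 mm thick, white with dark glass), neighbours' centres at least 95 mm off.
- plate: the blue patient's six-well plate, lid on: flat frosted-white rectangle with BLUE bars at both ends and six small round wells; 70 mm long (its x axis), 44 mm wide (its y axis), 16 mm tall, about 30 g. Goes into plate_block. Origin: centre of the underside, z up. At the start it stands upright on a low warm plate (6 mm thick, white with dark glass), neighbours' centres at least 95 mm off.
- pot: the blue patient's specimen pot: frosted-white upright pot with a BLUE screw cap 40 mm across and 15 mm high; 50 mm tall in all, body 38 mm across, about 45 g. Goes into pot_block. Origin: centre of the underside, z up. At the start it stands upright on a low warm plate (6 mm thick, white with dark glass), neighbours' centres at least 95 mm off.
- vial: the blue patient's vial: small frosted-white upright vial with a BLUE screw cap 24 mm across and 14 mm high; 48 mm tall in all, body 22 mm across, about 22 g. Goes into vial_block. Origin: centre of the underside, z up. At the start it stands upright on a low warm plate (6 mm thick, white with dark glass), neighbours' centres at least 95 mm off.
- dish_block: Fixed square aluminium block (106 x 106 x 22 mm), one of four in the white blue-striped tray (centres 110 mm apart; rim 1 mm below block tops). Has the large shallow round recess for the dish, central: 74 mm across, 4 mm deep, floor 18 mm above the origin. Dark floor. Origin: centre of its underside, z up; its top is 22 mm above that, 27 mm above the bench.
- plate_block: Fixed square aluminium block (106 x 106 x 22 mm), one of four in the white blue-striped tray (centres 110 mm apart; rim 1 mm below block tops). Has the rectangular recess for the plate, central: 86 mm along x, 60 mm along y, 4 mm deep, floor 18 mm above the origin; either way round. Dark floor. Origin: centre of its underside, z up; its top is 22 mm above that, 27 mm above the bench.
- pot_block: Fixed square aluminium block (106 x 106 x 22 mm), one of four in the white blue-striped tray (centres 110 mm apart; rim 1 mm below block tops). Has the medium round well for the pot, central: 54 mm across, 12 mm deep, floor 10 mm above the origin. Dark floor. Origin: centre of its underside, z up; its top is 22 mm above that, 27 mm above the bench.
- vial_block: Fixed square aluminium block (106 x 106 x 22 mm), one of four in the white blue-striped tray (centres 110 mm apart; rim 1 mm below block tops). Has the small round well for the vial, central: 40 mm across, 12 mm deep, floor 10 mm above the origin. Dark floor. Origin: centre of its underside, z up; its top is 22 mm above that, 27 mm above the bench.
- orange_dish: another patient's culture dish, to be left alone: the same as dish (58 mm across, 16 mm tall) but with an ORANGE ring and band. It stands on the warm plate among the others. Origin: centre of the underside, z up.
- orange_vial: another patient's vial, to be left alone: the same as vial (24 mm across, 48 mm tall) but with an ORANGE cap. It stands on the warm plate among the others. Origin: centre of the underside, z up.
Things that resemble listed ones, but are neither listed nor needed, are in the scene too. Leave any pink look-alike of the pot alone.

How it is judged:
At the end, for the whole second after the job is handed in: Blue dish, plate, pot and vial each upright (0.06 rad) and at rest on the floor of their own block's recess (underside within 2 mm of the floor, centre within 12 mm of the block's); orange dish and vial at rest, upright, within 12 mm of their starts; all released (horizontal distance between dish and dish_block below 0.012 m and z of dish in the frame of dish_block between 0.014 and 0.02 m and angle between each of dish, plate, pot, vial, orange_dish, orange_vial's own z axis and vertical below 0.06 rad and linear speed of each of dish, plate, pot, vial, orange_dish, orange_vial below 0.02 m/s and angular speed of each of dish, plate, pot, vial below 0.2 rad/s and horizontal distance between plate and plate_block below 0.012 m and z of plate in the frame of plate_block between 0.014 and 0.02 m and horizontal distance between pot and pot_block below 0.012 m and z of pot in the frame of pot_block between 0.006 and 0.012 m and horizontal distance between vial and vial_block below 0.012 m and z of vial in the frame of vial_block between 0.006 and 0.012 m and distance of each of orange_dish, orange_vial from where it was at the start of the episode below 0.012 m); the robot touches nothing.
It fails at once if one of the other patient's orange things is shifted by more than 12 mm or tipped (distance of any of orange_dish, orange_vial from where it was at the start of the episode above 0.012 m or angle between any of orange_dish, orange_vial's own z axis and vertical above 0.25 rad).
It fails at once if one of the blue patient's things is tipped by more than 35 degrees (angle between any of dish, plate, pot, vial's own z axis and vertical above 0.61 rad).
It fails at once if one of the blue patient's things is dropped: falls free, touching nothing, at more than 0.7 m/s (a fall of about 25 mm) ((linear speed of dish above 0.7 m/s and contact force between dish and anything else below 0.001 N) or (linear speed of plate above 0.7 m/s and contact force between plate and anything else below 0.001 N) or (linear speed of pot above 0.7 m/s and contact force between pot and anything else below 0.001 N) or (linear speed of vial above 0.7 m/s and contact force between vial and anything else below 0.001 N)).
It also fails if it takes over 109 s, if anything falls off the work surface, if the arm or the gripper's body presses on something with over 40 N, if the wrist force passes 120 N, or if a joint passes its speed limit or range.

## Robot

A 7-joint arm with a two-finger parallel gripper is mounted at the origin on the work surface. World frame = base frame: x ahead of the robot, y to its left, z up, the work surface at z = 0. Lengths are in m, angles in rad, forces in N, time in s.
With the tool pointing down it reaches from about 0.425 to 0.925 m from the base axis. Payload 6.8 kg.
Tool frame: the origin (TCP) lies on the centre line of the jaws, within the pads' length; the fingertips stand 8 mm ahead of it and the grasp point (between the pads) lies 11 mm behind it (bot.tips_ahead is the distance from the TCP to the fingertips, in m); z points along the fingers, y is the line along which they close (so a half turn about z gives the same grasp; the last joint's range is limited). The gripper opens to 85 mm and grips with 20 to 120 N. Pads are 22 mm wide; open, the fingers measure 114 mm over their backs; the gripper's body (76 mm by 85 mm) begins 54 mm behind the grasp point. The pads swing forward as they close: fully open they stand 13 mm farther back than shut.
Start: joints at [1.11, 0.477, 0.022, 1.555, -0.011, 1.109, -0.083], TCP at [0.233, -0.633, 0.239] pointing down, gripper open.
Joint ranges: [-2.96, 2.96], [-0.34, 2.1], [-1.41, 1.46], [0.24, 2.44], [-1.37, 4.51], [0.17, 1.92], [-2.96, 2.96]. Speed limits (rad/s): [2.39, 2.39, 3.14, 3.14, 3.14, 3.14, 3.14].

## Interface

Orientations are given as a unit quaternion [w, x, y, z].
In Python, from station import bot gives the robot as it stands.
- The arm moves only by the tool send_rows, never from a script. Its argument "deltas" is text: rows parted by semicolons, each of 4 numbers parted by spaces: the shift along the tool's x, y, z in m, then the turn about the tool's z in degrees. In form: x y z spin; .... A call has 1 to 5 rows; each row is the pose to reach, as a shift and turn from the pose commanded when the call began, along the tool's axes at that moment; what a row does not reach only later rows make up. A row lasts 1/10 s, in which the tool goes at most 50 mm and 8.59 degrees, less where a joint would pass 70% of its speed; a pose out of reach is approached as far as the arm can. A call with a gripper value outside its range is refused whole. "claw" is the opening, from 0 (shut) to 1 (fully open), set as the call begins (left out, the last holds). The fingers move at their own pace and stop on an object; "force" is the grip in N (left out, the last holds). Time passes only in rows, so rows that repeat a pose let the fingers close. It gives the time, the measured TCP pose, the force, the opening and the grip force at its end, in the units of the state.
- bot.get_obs(): the state, without advancing time (a new reading comes with each control period).
- bot.read_camera(name): name is "scene" or "side" or "wrist"; returns a dict with "img" (384x512x3 uint8, red, green, blue), "depth" (384x512 float32, m along the optical axis (not along the pixel's ray), 0 where there is no reading), "fx", "fy", "cx", "cy" (pixels), "camera_from_world" (4x4, takes a point from world to camera coordinates). Camera axes: x right, y up, looking along -z (the intrinsics and any distortion apply to the point x, -y, -z); pixel columns grow to the right and rows downward; lengths in m; the calibration is good to about 2 mm. The wrist camera is an equidistant fisheye: a pixel r from the principal point sees the ray r / f radians off the axis. A picture is of the moment at which its call begins.
- bot.hand_in(): hands the job in; it is judged then, once.
Trained networks look in a picture, given as the dict that the camera call returned (one of the last four; its "shot" number tells which), for a name from the list of things; names that differ only in an ending like _2 or _b are one class to them, and where a whole thing is asked for, a point or a joint stands for the part that bears it (a point fixed in the world has none). Each returns a list of dicts, best first, with "confidence" (0 to 1); they miss things now and then, are a little off and sometimes report something else, mostly with a low value. They report only what shows in the picture. A call takes as long as a camera call. They do not tell look-alikes from the thing itself.
- bot.masks_of(picture, query): "mask" (384x512 bool, what is visible of it).
- bot.landmark_of(picture, query): "xyz" ([x, y, z] in m, in world coordinates, good to about 4 mm: a listed point, or the origin of a listed thing).
The state is a dict: "t": time; "q": joint angles; "joint_vel": joint speeds; "joint_torque": joint torques, N m; "eef_pos": TCP position; "tool_rot": TCP orientation; "contact_force": force on the tool from outside, world axes, zero at the start; "torque": the same for the moment, N m; "gripper_width": opening from 0.0 (shut) to 1.0 (fully open); "grasp_force": force on a finger pad.
Only numpy, scipy, OpenCV 4.12 (cv2) and the standard library are available. Lean on these libraries where they do the work, as an engineer would, in place of code of your own. Each camera call takes 0.05 s, during which the arm holds its last target. There are 200 camera calls.

## Working session

There is one attempt and no reset: what is moved stays moved. The work goes in short steps, Python scripts to look and compute and a tool call to move; the robot and the scene stay as the last step left them, time stands still between calls to the robot, and variables do not carry over. Pictures are saved under pics/ and viewed, at most 15 in all, crops included, and the job is handed in when it is done.

Besides the shell and the picture viewer there is one more tool, called after "Emit:" by a JSON object that holds its "method" and its "body", one argument or row to a line. send_rows: Moves the arm, as the interface text tells. Its arguments: {"type":"object","properties":{"deltas":{"type":"string"},"claw":{"type":"number"},"force":{"type":"number"}},"required":["deltas"]}

```bash
mkdir -p pics; ls
cat > h.py <<'E'
from station import bot
import numpy as np, cv2
def save(p,n): cv2.imwrite(f'pics/{n}.png',p['img'][:,:,::-1])
def world(p,mask=None):
    v,u=np.nonzero(mask if mask is not None else p['depth']>0)
    d=p['depth'][v,u];k=d>0;v,u,d=v[k],u[k],d[k]
    c=np.stack([(u-p['cx'])/p['fx']*d,-(v-p['cy'])/p['fy']*d,-d,np.ones_like(d)])
    return (np.linalg.inv(p['camera_from_world'])@c)[:3].T,u,v
E
python3 - <<'E'
from h import *
o=bot.get_obs();print(o['t'],o['eef_pos'],o['tool_rot'],o['q'])
ps={}
for n in('scene','side'):
    p=bot.read_camera(n);ps[n]=p;save(p,n)
    for q in('dish','plate','pot','vial','dish_block','plate_block','pot_block','vial_block','orange_dish','orange_vial'):
        print(n,q,[(np.round(r['xyz'],3).tolist(),round(r['confidence'],2)) for r in bot.landmark_of(p,q)])
cv2.imwrite('pics/a.png',cv2.resize(np.vstack([ps['scene']['img'],ps['side']['img']])[:,:,::-1],(400,600)))
print(bot.get_obs()['t'])
E
```

```text
pics
0.0 [ 0.23299742 -0.63289716  0.23832396] [-8.86627679e-04  9.84482660e-01  1.75479478e-01 -2.41504035e-04] [ 1.10989386  0.47780642  0.02237163  1.55644703 -0.0114857   1.10930564
 -0.08311643]
scene dish [([0.602, 0.311, 0.003], 0.52)]
scene plate [([0.603, 0.181, 0.004], 0.72)]
scene pot [([0.588, 0.072, 0.005], 0.81), ([0.739, 0.134, 0.0], 0.81), ([0.748, -0.001, 0.002], 0.66), ([0.702, -0.05, 0.0], 0.64)]
scene vial [([0.559, -0.238, 0.003], 0.69), ([0.478, 0.073, 0.002], 0.41)]
scene dish_block [([0.453, -0.256, 0.006], 0.57)]
scene plate_block [([0.559, -0.238, 0.006], 0.77), ([0.586, 0.071, 0.006], 0.42)]
scene pot_block [([0.434, -0.151, 0.004], 0.57)]
scene vial_block [([0.536, -0.133, 0.002], 0.94)]
scene orange_dish [([0.465, 0.189, 0.002], 0.76)]
scene orange_vial [([0.466, 0.299, 0.002], 0.52)]
side dish [([0.6, 0.313, 0.004], 0.92)]
side plate [([0.605, 0.18, 0.008], 0.57)]
side pot [([0.752, 0.002, -0.003], 0.81), ([0.7, -0.051, -0.006], 0.74), ([0.741, 0.136, -0.0], 0.66), ([0.592, 0.071, 0.004], 0.58)]
side vial [([0.475, 0.067, 0.007], 0.77), ([0.466, 0.304, 0.006], 0.37)]
side dish_block [([0.448, -0.259, 0.004], 0.91), ([0.599, 0.312, 0.003], 0.36)]
side plate_block [([0.554, -0.241, 0.006], 0.74), ([0.476, 0.065, 0.005], 0.24)]
side pot_block [([0.432, -0.148, 0.004], 0.65)]
side vial_block [([0.534, -0.13, 0.008], 0.77), ([0.597, 0.312, 0.006], 0.6)]
side orange_dish [([0.465, 0.19, 0.008], 0.88)]
side orange_vial [([0.47, 0.303, 0.004], 0.68)]
1.1
```

View pics/scene.png

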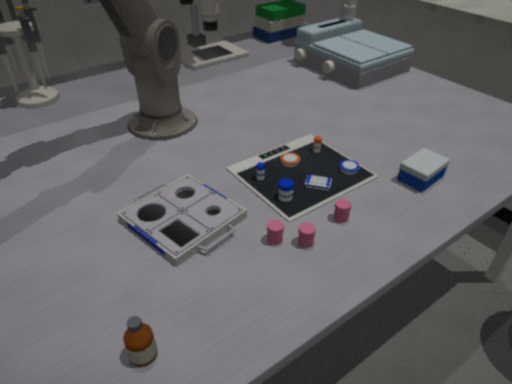

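View pics/side.png

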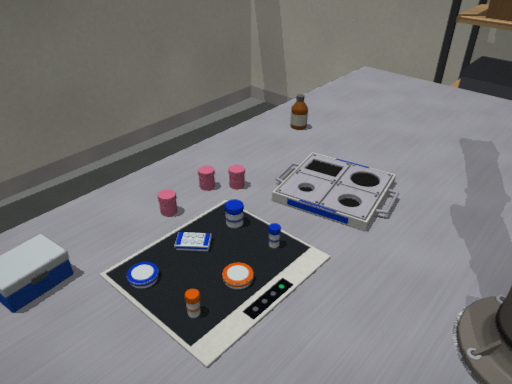

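The pictures agree with the networks. In scene pixels the blue items are pot (286,190), plate (318,182), dish (349,167) and vial (261,172). The orange dish is at (290,159) and the orange vial at (317,144), with three pink pots outside the warm plate. The tray's recesses are dish (152,211), plate (180,234), pot (186,192) and vial (213,210). Next I'll refine the positions from masks and depth.

Run:
```python
from h import *
L={'dish':(.601,.312,.022),'plate':(.604,.18,.022),'pot':(.59,.071,.056),'vial':(.477,.07,.054),'orange_dish':(.465,.19,.022),'orange_vial':(.468,.301,.054)}
R={'dish_block':((.451,-.257),.023),'plate_block':((.557,-.239),.023),'pot_block':((.433,-.15),.015),'vial_block':((.535,-.131),.015)}
for n in('scene','side'):
    p=bot.read_camera(n);W,u,v=world(p)
    print(n,p['fx'],bot.get_obs()['t'])
    for k,(x,y,z) in L.items():
        s=(np.hypot(W[:,0]-x,W[:,1]-y)<.05)&(W[:,2]>z-.007)
        q=W[s]
        if len(q)<5: print(k,len(q));continue
        (c,sz,a)=cv2.minAreaRect((q[:,:2]*1000).astype(np.float32))
        print(k,len(q),np.round(c,1),np.round(sz,1),round(a,1),'z',np.round(np.percentile(q[:,2],[5,50,95]),4))
    for k,((x,y),z) in R.items():
        col=p['img'][v,u].max(1)
        s=(abs(W[:,0]-x)<.06)&(abs(W[:,1]-y)<.06)&(W[:,2]<.0255)&(W[:,2]>z-.006)&(col<60)
        q=W[s]
        if len(q)<5: print(k,len(q));continue
        (c,sz,a)=cv2.minAreaRect((q[:,:2]*1000).astype(np.float32))
        print(k,len(q),np.round(c,1),np.round(sz,1),round(a,1),'z',np.round(np.percentile(q[:,2],[5,50,95]),4))
    s=(abs(W[:,0]-.494)<.16)&(abs(W[:,1]+.194)<.16)&(W[:,2]>.022)&(W[:,2]<.032)
    c,sz,a=cv2.minAreaRect((W[s][:,:2]*1000).astype(np.float32));print('tray',np.round(c,1),np.round(sz,1),a,np.median(W[s][:,2]))
    I=cv2.resize(p['img'][170:260,110:255] if n=='scene' else p['img'][145:225,265:405],None,fx=2.7,fy=2.7,interpolation=cv2.INTER_CUBIC)
    cv2.imwrite(f'pics/crop_{n}.png',I[:,:,::-1])
```

```text
scene 419.7791463484913 1.15
dish 202 [601.6 307.5] [55.7 59.8] 43.3 z [0.0176 0.0222 0.0249]
plate 279 [604.  177.9] [70.  50.1] 37.5 z [0.0165 0.0219 0.0243]
pot 137 [591.9  69.3] [37.3 40.6] 51.7 z [0.0497 0.0558 0.0575]
vial 48 [478.9  69.1] [22.2 23.8] 12.9 z [0.0481 0.0531 0.0562]
orange_dish 192 [466.4 191. ] [55.6 58.6] 60.9 z [0.0173 0.0222 0.0244]
orange_vial 40 [467.3 301. ] [23.5 22.2] 1.6 z [0.0475 0.0536 0.0551]
dish_block 307 [ 451.2 -256.9] [65.5 61.3] 51.1 z [0.0217 0.0236 0.0251]
plate_block 453 [ 558.3 -236.1] [80.9 54.3] 10.6 z [0.0214 0.0235 0.025 ]
pot_block 91 [ 423.8 -144.1] [39.2 31.8] 87.1 z [0.0133 0.0155 0.0175]
vial_block 48 [ 532.4 -124.5] [28.5 19.6] 84.8 z [0.0136 0.0153 0.018 ]
tray [ 498.2 -193. ] [285.4 235.8] 10.7705717086792 0.026434525913832385
side 435.1995312950017 1.2
dish 625 [598.8 308.1] [57. 58.] 37.2 z [0.0177 0.023  0.0248]
plate 555 [600.9 180.4] [70.  46.7] 38.6 z [0.0179 0.0226 0.0245]
pot 205 [588.3  70.9] [38.1 40.2] 11.6 z [0.0509 0.0563 0.0583]
vial 105 [476.8  70.4] [23.1 24.4] 77.9 z [0.0486 0.0538 0.056 ]
orange_dish 625 [464.  193.1] [56.7 58.2] 10.2 z [0.0182 0.0231 0.0249]
orange_vial 165 [465.3 301.5] [24.3 24.4] 17.2 z [0.0483 0.0543 0.056 ]
dish_block 227 [ 454.  -260.6] [66.9 62.6] 41.3 z [0.0227 0.0243 0.0253]
plate_block 257 [ 560.7 -240.6] [82.8 54.6] 10.0 z [0.0225 0.0242 0.0254]
pot_block 127 [ 434.2 -156.1] [37.1 38.9] 68.2 z [0.0147 0.0164 0.0182]
vial_block 40 [ 543.2 -135.8] [26.8 18.1] 34.9 z [0.0149 0.016  0.0184]
tray [ 494.3 -193.5] [286.2 238.8] 10.967281341552734 0.027365990115736927
```

View pics/crop_scene.png

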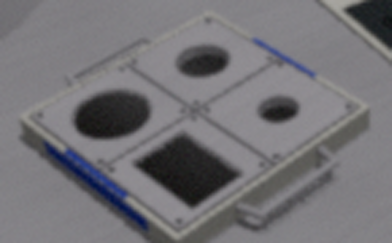

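The crop shows the dish recess on the left, pot well at the top, vial well on the right and rectangle at the bottom. The tray yaw is about 10.7°, and the plate's long axis is at about 38°. I'll move towards the tray first.

Emit:
{"method": "send_rows", "body": {
  "deltas": "0.04 -0.0235 0 0; 0.08 -0.047 0 0; 0.12 -0.0705 0 0; 0.16 -0.094 0 0; 0.2 -0.1175 0 0",
  "claw": 1
}}

```text
t: 1.7
eef_pos: [0.3813, -0.4526, 0.2395]
tool_rot: [0.0, 0.984, 0.175, 0.0]
contact_force: [1.2, -0.2, 0.4]
gripper_width: 1.0
grasp_force: 0.0
```

Emit:
{"method": "send_rows", "body": {
  "deltas": "0.04 -0.0235 0 1.5; 0.08 -0.047 0 3.5; 0.12 -0.0705 0 5.5; 0.16 -0.094 0 7.5; 0.2 -0.1175 0 9.5"
}}

```text
t: 2.2
eef_pos: [0.5284, -0.2732, 0.2396]
tool_rot: [0.0, 0.996, 0.093, 0.0]
contact_force: [-0.5, 0.5, 0.0]
gripper_width: 1.0
grasp_force: 0.0
```

```bash
cat >> h.py <<'E'
def fish(p,P):
    c=(p['camera_from_world']@np.append(P,1))[:3];X=np.array([c[0],-c[1],-c[2]])
    r=np.hypot(X[0],X[1]);th=np.arctan2(r,X[2])
    return p['cx']+p['fx']*th*X[0]/r,p['cy']+p['fy']*th*X[1]/r
def wrist(name,pts):
    p=bot.read_camera('wrist');I=p['img'].copy()
    for (P,rad) in pts:
        for t in np.linspace(0,2*np.pi,60 if rad else 1):
            u,v=fish(p,np.array(P)+[rad*np.cos(t),rad*np.sin(t),0])
            cv2.circle(I,(int(u),int(v)),1,(255,0,0),-1)
    cv2.imwrite(f'pics/{name}.png',I[:,:,::-1]);return p
def go(x,y,z,a=10.7):
    o=bot.get_obs();w,i,j,k=o['tool_rot'];A=2*np.arctan2(j,i)
    d=np.array([x,y,z])-o['eef_pos'];c,s=np.cos(A),np.sin(A)
    print('t',o['t'],'pos',np.round(o['eef_pos'],4),'a',np.degrees(A),'delta',np.round([c*d[0]+s*d[1],s*d[0]-c*d[1],-d[2],np.degrees(A)-a],4),'n',np.linalg.norm(d)/.05)
E
python3 - <<'E'
from h import *
B={'dish':(.452,-.2585),'plate':(.560,-.238),'pot':(.432,-.1505),'vial':(.540,-.130)}
R={'dish':.037,'plate':0,'pot':.027,'vial':.02}
p=wrist('w1',[((*B[k],.027),R[k]) for k in B])
for k in B: print(k,[(np.round(r['xyz'],4).tolist(),round(r['confidence'],2)) for r in bot.landmark_of(p,k+'_block')])
go(.59,.0705,.12)
E
```

```text
dish [([0.4505, -0.2604, 0.0104], 0.68)]
plate [([0.559, -0.2362, 0.004], 0.73), ([0.5923, 0.0672, 0.0018], 0.65)]
pot [([0.4282, -0.1493, 0.0035], 0.7)]
vial [([0.5331, -0.1264, 0.007], 0.82)]
t 2.45 pos [ 0.5271 -0.275   0.2392] a 10.739087584123075 delta [ 0.1261 -0.3278  0.1192  0.0391] n 7.417590453746472
```

View pics/w1.png

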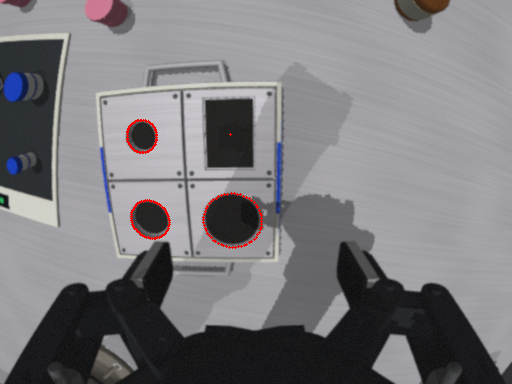

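The overlay shows my recess estimates sitting on the real recesses: vial (142,136), pot (151,219), dish (233,220) and plate (230,135). I'll go for the pot first.

Emit:
{"method": "send_rows", "body": {
  "deltas": "0.016 -0.041 0.014 0; 0.032 -0.082 0.028 0; 0.048 -0.123 0.042 0; 0.064 -0.164 0.056 0; 0.08 -0.205 0.07 0"
}}

```text
t: 2.95
eef_pos: [0.5677, -0.0593, 0.169]
tool_rot: [0.001, 0.996, 0.092, 0.0]
contact_force: [0.3, -0.5, 0.6]
gripper_width: 1.001
grasp_force: 0.0
```

Emit:
{"method": "send_rows", "body": {
  "deltas": "0.0155 -0.041 0.014 0; 0.031 -0.082 0.028 0; 0.046 -0.123 0.039 0; 0.046 -0.123 0.045 0; 0.046 -0.123 0.045 0"
}}

```text
t: 3.45
eef_pos: [0.5896, 0.0701, 0.1233]
tool_rot: [0.0, 0.996, 0.093, -0.001]
contact_force: [-0.1, -1.4, -0.4]
gripper_width: 1.0
grasp_force: 0.0
```

Run:
```python
from h import *
print(bot.tips_ahead)
p=wrist('w2',[((.59,.0705,.056),.02),((.4775,.07,.054),.012),((.6025,.1795,.022),0),((.6,.3085,.022),.029)])
for k in('pot','vial','plate','dish'): print(k,[(np.round(r['xyz'],4).tolist(),round(r['confidence'],2)) for r in bot.landmark_of(p,k)])
go(.59,.0705,.04)
```

```text
0.008
pot [([0.6985, -0.0552, 0.0033], 0.76), ([0.7529, 0.0029, 0.0014], 0.75), ([0.5894, 0.0693, 0.0048], 0.73), ([0.7396, 0.1358, 0.0004], 0.58)]
vial [([0.4741, 0.0677, 0.0068], 0.84)]
plate [([0.6001, 0.1773, 0.0072], 0.67), ([0.5369, -0.1281, 0.0067], 0.4)]
dish [([0.5988, 0.3079, 0.005], 0.91), ([0.598, 0.182, 0.0103], 0.7)]
t 3.7 pos [0.5906 0.0686 0.1249] a 10.522142202576731 delta [-0.0003 -0.0019  0.0849 -0.1779] n 1.697830715707831
```

View pics/w2.png

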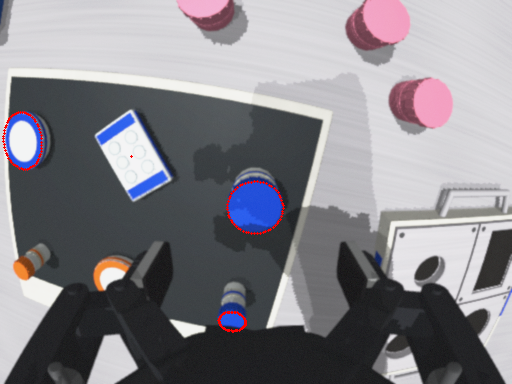

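The overlays match: pot cap (255,207), plate centre (131,156), dish (25,140) and vial cap (232,321). I'll descend and grip.

Emit:
{"method": "send_rows", "body": {
  "deltas": "0 -0.001 0.03 0; 0 -0.002 0.06 0; 0 -0.002 0.078 0; 0 -0.002 0.085 0; 0 -0.002 0.085 0"
}}

```text
t: 4.2
eef_pos: [0.5896, 0.072, 0.0389]
tool_rot: [0.0, 0.996, 0.093, -0.001]
contact_force: [-0.6, 0.6, 0.5]
gripper_width: 0.999
grasp_force: 0.0
```

Emit:
{"method": "send_rows", "body": {
  "deltas": "0 0 0 0; 0 0 0 0; 0 0 0 0; 0 0 0 0; 0 0 0 0",
  "claw": 0,
  "force": 30
}}

```text
t: 4.7
eef_pos: [0.5907, 0.073, 0.0404]
tool_rot: [0.0, 0.996, 0.093, 0.001]
contact_force: [-0.7, -0.1, 6.1]
gripper_width: 0.457
grasp_force: 29.7
```

Emit:
{"method": "send_rows", "body": {
  "deltas": "0 0 0 0; 0 0 0 0; 0 0 0 0; 0 0 0 0"
}}

```text
t: 5.1
eef_pos: [0.5907, 0.073, 0.0404]
tool_rot: [0.0, 0.996, 0.093, 0.001]
contact_force: [-1.3, -0.7, 6.9]
gripper_width: 0.455
grasp_force: 29.7
```

Run:
```python
from h import *
p=bot.read_camera('side');W,u,v=world(p);save(p,'s3')
I=cv2.resize(p['img'][150:260,170:310],None,fx=4,fy=4,interpolation=cv2.INTER_CUBIC);cv2.imwrite('pics/s3.png',I[:,:,::-1])
go(.59,.0705,.04)
```

```text
t 5.15 pos [0.5907 0.073  0.0404] a 10.70699402448304 delta [-0.0011  0.0023  0.0004  0.007 ] n 0.05227450221378615
```

View pics/s3.png

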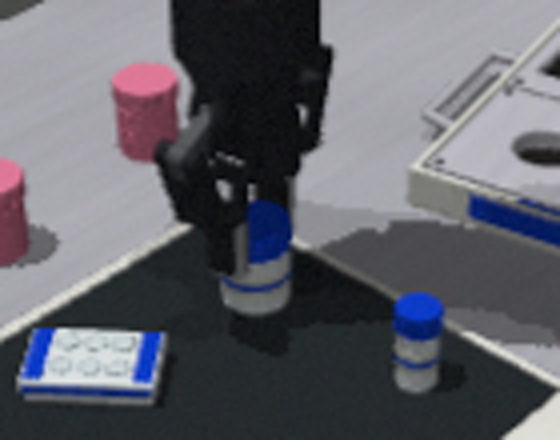

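The fingers hold the pot by its cap, upright, with tips just below the cap. I'll lift it and carry it to the pot well.

Emit:
{"method": "send_rows", "body": {
  "deltas": "0 0 -0.02 0; 0 0 -0.05 0; -0.01 0.01 -0.08 0; -0.035 0.034 -0.08 0; -0.065 0.062 -0.08 0"
}}

```text
t: 5.65
eef_pos: [0.5384, 0.0006, 0.1207]
tool_rot: [-0.0, 0.996, 0.095, 0.002]
contact_force: [0.5, -1.0, -1.3]
gripper_width: 0.454
grasp_force: 30.4
```

Emit:
{"method": "send_rows", "body": {
  "deltas": "-0.033 0.032 0 0; -0.066 0.064 0 0; -0.1 0.097 0 0; -0.124 0.12 0 0; -0.132 0.128 0 0"
}}

```text
t: 6.15
eef_pos: [0.4288, -0.1535, 0.1193]
tool_rot: [0.0, 0.996, 0.091, -0.001]
contact_force: [0.1, 0.0, -0.4]
gripper_width: 0.456
grasp_force: 30.4
```

Run:
```python
from h import *
go(.432,-.1505,.05)
p=bot.read_camera('wrist');p2=bot.read_camera('scene')
cv2.imwrite('pics/w4.png',np.hstack([cv2.resize(p['img'],(400,300)),cv2.resize(p2['img'][150:270,100:260],(400,300))])[:,:,::-1])
print(bot.get_obs()['grasp_force'],[(np.round(r['xyz'],4).tolist(),round(r['confidence'],2)) for r in bot.landmark_of(p,'pot')+bot.landmark_of(p2,'pot')])
```

```text
t 6.15 pos [ 0.4288 -0.1535  0.1193] a 10.419805825578978 delta [ 0.0037 -0.0024  0.0693 -0.2802] n 1.3892214609210112
30.44183313846588 [([0.4267, -0.1563, 0.0847], 0.65), ([0.7006, -0.0532, -0.0019], 0.83), ([0.7487, 0.0004, 0.0023], 0.79), ([0.4274, -0.1516, 0.0858], 0.67)]
```

View pics/w4.png

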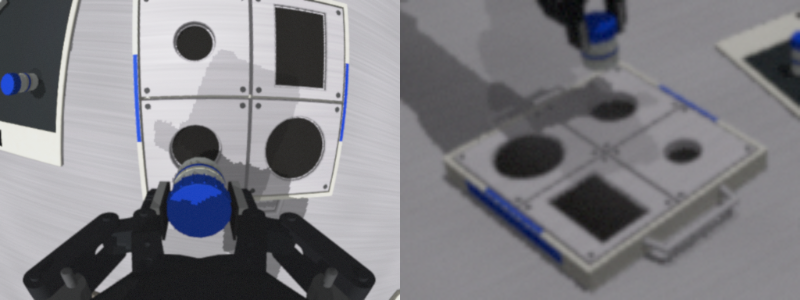

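The pot is held upright with its underside near z 0.085, beside its well. I'll lower it, check the seat and release.

Emit:
{"method": "send_rows", "body": {
  "deltas": "0 0 0 0; 0 0 0.02 0; 0 0 0.04 0; 0 0 0.055 0; 0 0 0.064 0"
}}

```text
t: 6.85
eef_pos: [0.432, -0.1488, 0.0542]
tool_rot: [-0.0, 0.996, 0.095, -0.0]
contact_force: [0.2, -0.1, -0.5]
gripper_width: 0.456
grasp_force: 30.4
```

Emit:
{"method": "send_rows", "body": {
  "deltas": "0 0 0.003 0; 0 0 0.005 0; 0 0 0.0065 0; 0 0 0.0065 0; 0 0 0.0065 0"
}}

```text
t: 7.35
eef_pos: [0.4322, -0.1502, 0.0494]
tool_rot: [0.0, 0.996, 0.093, 0.001]
contact_force: [-1.2, 1.2, 3.3]
gripper_width: 0.456
grasp_force: 30.6
```

Emit:
{"method": "send_rows", "body": {
  "deltas": "0 0 0 0; 0 0 0 0; 0 0 0 0; 0 0 0 0; 0 0 -0.01 0",
  "claw": 1
}}

```text
t: 7.85
eef_pos: [0.4307, -0.1502, 0.0583]
tool_rot: [-0.0, 0.996, 0.093, -0.001]
contact_force: [0.3, -0.6, 0.0]
gripper_width: 0.998
grasp_force: 0.0
```

Emit:
{"method": "send_rows", "body": {
  "deltas": "0 0 -0.03 0; 0 0 -0.07 0; 0 0 -0.08 0; 0 0 -0.08 0"
}}

```text
t: 8.25
eef_pos: [0.433, -0.1508, 0.1409]
tool_rot: [0.001, 0.996, 0.093, 0.002]
contact_force: [1.4, -0.1, -0.7]
gripper_width: 1.003
grasp_force: 0.0
```

Run:
```python
from h import *
go(.4775,.07,.12);go(.4775,.07,.04)
p=bot.read_camera('side');print([(np.round(r['xyz'],4).tolist(),round(r['confidence'],2)) for r in bot.landmark_of(p,'pot')])
W,u,v=world(p);q=W[(np.hypot(W[:,0]-.432,W[:,1]+.15)<.026)&(W[:,2]>.045)&(W[:,2]<.09)]
print(len(q),q.mean(0),np.percentile(q[:,2],[50,95]))
```

```text
t 8.25 pos [ 0.433  -0.1508  0.1409] a 10.697458527582755 delta [ 0.0847 -0.2086  0.0209 -0.0025] n 4.523368484259627
t 8.25 pos [ 0.433  -0.1508  0.1409] a 10.697458527582755 delta [ 0.0847 -0.2086  0.1009 -0.0025] n 4.935355517341704
[([0.7424, 0.1325, 0.0003], 0.9), ([0.7514, -0.003, -0.0017], 0.89), ([0.6998, -0.0497, -0.0023], 0.84), ([0.4308, -0.1538, 0.0151], 0.62)]
261 [ 0.42739098 -0.1443152   0.0609987 ] [0.06438795 0.06704608]
```

The pot is seated, with its underside at z ≈ 0.015. Next is the vial.

Emit:
{"method": "send_rows", "body": {
  "deltas": "0.017 -0.0415 0.002 0; 0.034 -0.083 0.004 0; 0.051 -0.125 0.01 0; 0.068 -0.166 0.018 0; 0.0855 -0.208 0.02 0"
}}

```text
t: 8.85
eef_pos: [0.4754, 0.0712, 0.1165]
tool_rot: [0.0, 0.996, 0.093, -0.002]
contact_force: [0.4, -0.2, 0.2]
gripper_width: 1.0
grasp_force: 0.0
```

Emit:
{"method": "send_rows", "body": {
  "deltas": "0 0 0 0; 0 0 0.03 0; 0 0 0.06 0; 0 0 0.0795 0; 0 0 0.0795 0"
}}

```text
t: 9.35
eef_pos: [0.4737, 0.0689, 0.0359]
tool_rot: [0.0, 0.996, 0.094, -0.004]
contact_force: [-0.6, 0.4, 0.5]
gripper_width: 1.001
grasp_force: 0.0
```

Emit:
{"method": "send_rows", "body": {
  "deltas": "0 0 0 0; 0 0 0 0; 0 0 0 0; 0 0 0 0; 0 0 0 0",
  "claw": 0
}}

```text
t: 9.85
eef_pos: [0.4776, 0.07, 0.0401]
tool_rot: [-0.0, 0.996, 0.093, 0.001]
contact_force: [0.2, -0.2, 5.8]
gripper_width: 0.268
grasp_force: 29.1
```

Emit:
{"method": "send_rows", "body": {
  "deltas": "0 0 0 0; 0 0 0 0; 0 0 0 0"
}}

```text
t: 10.15
eef_pos: [0.4776, 0.07, 0.0401]
tool_rot: [0.0, 0.996, 0.093, 0.001]
contact_force: [-0.9, 0.2, 6.4]
gripper_width: 0.266
grasp_force: 29.2
```

Run:
```python
from h import *
go(.54,-.13,.049)
p=bot.read_camera('wrist');p2=bot.read_camera('side')
cv2.imwrite('pics/w5.png',np.hstack([cv2.resize(p['img'],(400,300)),cv2.resize(p2['img'][150:270,200:360],(400,300))])[:,:,::-1])
```

```text
t 10.15 pos [0.4776 0.07   0.0401] a 10.70471863050995 delta [ 0.0241  0.2081 -0.0089  0.0047] n 4.192969033850842
```

View pics/w5.png

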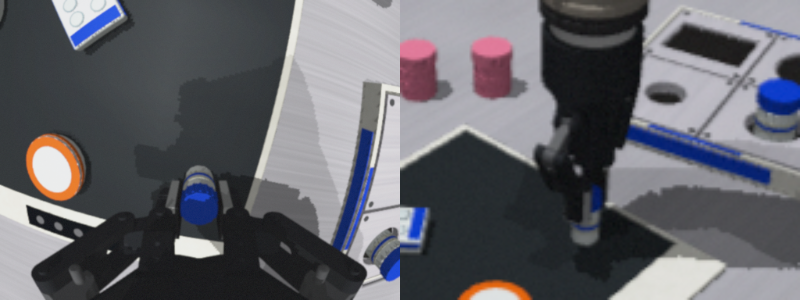

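The vial is gripped by its cap, upright, and the pot stands in its well. I'll carry the vial to its well.

Emit:
{"method": "send_rows", "body": {
  "deltas": "0 0 -0.02 0; 0 0 -0.05 0; 0.002 0.015 -0.08 0; 0.006 0.05 -0.08 0; 0.01 0.09 -0.08 0"
}}

```text
t: 10.75
eef_pos: [0.5046, -0.0164, 0.1208]
tool_rot: [-0.0, 0.995, 0.095, 0.002]
contact_force: [0.9, -0.2, -0.0]
gripper_width: 0.265
grasp_force: 29.6
```

Emit:
{"method": "send_rows", "body": {
  "deltas": "0.005 0.04 0 0; 0.01 0.08 0 0; 0.014 0.11 0 0; 0.014 0.118 0 0; 0.014 0.118 0 0"
}}

```text
t: 11.25
eef_pos: [0.539, -0.1314, 0.1192]
tool_rot: [0.0, 0.996, 0.092, -0.0]
contact_force: [-1.5, -0.6, 0.2]
gripper_width: 0.264
grasp_force: 29.6
```

Emit:
{"method": "send_rows", "body": {
  "deltas": "0 0 0.005 0; 0 0 0.025 0; 0 0 0.045 0; 0 0 0.057 0; 0 0 0.064 0"
}}

```text
t: 11.75
eef_pos: [0.5384, -0.1283, 0.0541]
tool_rot: [-0.001, 0.996, 0.094, -0.001]
contact_force: [-0.9, 1.0, 0.6]
gripper_width: 0.26
grasp_force: 29.6
```

Emit:
{"method": "send_rows", "body": {
  "deltas": "0 0 0.003 0; 0 0 0.005 0; 0 0 0.0065 0; 0 0 0.007 0; 0 0 0.007 0"
}}

```text
t: 12.25
eef_pos: [0.5398, -0.13, 0.0492]
tool_rot: [0.0, 0.996, 0.093, 0.001]
contact_force: [-0.2, -0.1, 4.2]
gripper_width: 0.267
grasp_force: 29.9
```

Emit:
{"method": "send_rows", "body": {
  "deltas": "0 0 0 0; 0 0 0 0; 0 0 0 0; 0 0 0 0; 0 0 -0.01 0",
  "claw": 1
}}

```text
t: 12.75
eef_pos: [0.5382, -0.1298, 0.0575]
tool_rot: [-0.0, 0.996, 0.093, -0.001]
contact_force: [0.0, -0.7, -0.4]
gripper_width: 0.999
grasp_force: 0.0
```

Emit:
{"method": "send_rows", "body": {
  "deltas": "0 0 -0.03 0; 0 0 -0.07 0; 0 0 -0.08 0; 0 0 -0.08 0"
}}

```text
t: 13.15
eef_pos: [0.5407, -0.1303, 0.1407]
tool_rot: [0.001, 0.996, 0.093, 0.002]
contact_force: [-0.3, -0.3, -0.3]
gripper_width: 0.999
grasp_force: 0.0
```

Run:
```python
from h import *
go(.6025,.1795,.1,38)
p=bot.read_camera('side');print([(np.round(r['xyz'],4).tolist(),round(r['confidence'],2)) for r in bot.landmark_of(p,'vial')])
```

```text
t 13.15 pos [ 0.5407 -0.1303  0.1407] a 10.695875538951832 delta [  0.1182  -0.293    0.0407 -27.3041] n 6.370530122143197
[([0.5388, -0.1337, 0.0135], 0.72)]
```

Emit:
{"method": "send_rows", "body": {
  "deltas": "0.017 -0.042 0.002 0; 0.034 -0.084 0.005 0; 0.051 -0.126 0.01 0; 0.068 -0.167 0.015 0; 0.085 -0.209 0.02 0"
}}

```text
t: 13.75
eef_pos: [0.5828, 0.0925, 0.1162]
tool_rot: [0.0, 0.996, 0.093, -0.002]
contact_force: [-0.0, 0.1, 0.8]
gripper_width: 0.997
grasp_force: 0.0
```

Emit:
{"method": "send_rows", "body": {
  "deltas": "0.016 -0.039 0.006 -7; 0.03 -0.074 0.012 -14; 0.034 -0.0835 0.019 -21; 0.034 -0.0835 0.019 -27.3; 0.034 -0.0835 0.019 -27.3"
}}

```text
t: 14.25
eef_pos: [0.6003, 0.1796, 0.0969]
tool_rot: [-0.0, 0.945, 0.327, -0.002]
contact_force: [0.0, -0.8, 0.1]
gripper_width: 1.001
grasp_force: 0.0
```

Emit:
{"method": "send_rows", "body": {
  "deltas": "0 0 0 0; 0 0 0 0"
}}

```text
t: 14.45
eef_pos: [0.6015, 0.1787, 0.0987]
tool_rot: [0.0, 0.946, 0.324, -0.001]
contact_force: [-0.5, -0.2, 0.7]
gripper_width: 1.002
grasp_force: 0.0
```

Run:
```python
from h import *
c,s=np.cos(np.radians(38)),np.sin(np.radians(38))
q=[((.6025+c*i-s*j,.1795+s*i+c*j,.022),0) for i in np.linspace(-.035,.035,15) for j in np.linspace(-.022,.022,12) if abs(i)>.034 or abs(j)>.021]
p=wrist('w6',q+[((.6,.3085,.022),.029)])
go(.6025,.1795,.018,38)
print([(np.round(r['xyz'],4).tolist(),round(r['confidence'],2)) for r in bot.landmark_of(p,'plate')])
```

```text
t 14.5 pos [0.6017 0.1788 0.099 ] a 37.87046929248402 delta [ 0.0011 -0.      0.081  -0.1295] n 1.6209110817134726
[([0.5972, 0.1793, 0.0082], 0.91)]
```

View pics/w6.png

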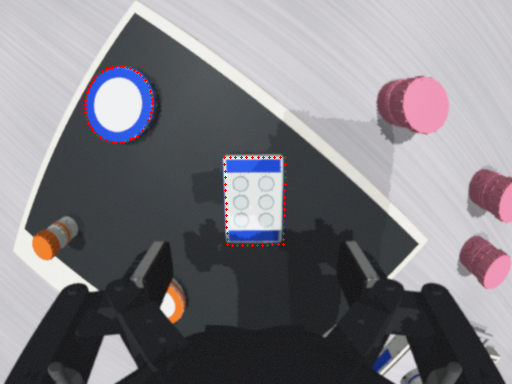

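The overlay fits: plate outline (225–284, 157–245) and blue dish (120,104). I'll descend on the plate and grip lightly.

Emit:
{"method": "send_rows", "body": {
  "deltas": "0.001 0 0.02 0; 0.001 0 0.045 0; 0.001 0 0.065 0; 0.001 0 0.076 0; 0.001 0 0.079 0"
}}

```text
t: 15.05
eef_pos: [0.6019, 0.1797, 0.0192]
tool_rot: [0.0, 0.946, 0.325, -0.001]
contact_force: [0.7, 0.4, 0.3]
gripper_width: 0.999
grasp_force: 0.0
```

Emit:
{"method": "send_rows", "body": {
  "deltas": "0 0 0 0; 0 0 0 0; 0 0 0 0; 0 0 0 0; 0 0 0 0",
  "claw": 0,
  "force": 25
}}

```text
t: 15.55
eef_pos: [0.6034, 0.1804, 0.0216]
tool_rot: [0.0, 0.946, 0.326, 0.001]
contact_force: [-1.3, -0.4, 5.8]
gripper_width: 0.506
grasp_force: 25.9
```

Emit:
{"method": "send_rows", "body": {
  "deltas": "0 0 0 0; 0 0 0 0; 0 0 0 0"
}}

```text
t: 15.85
eef_pos: [0.6034, 0.1804, 0.0216]
tool_rot: [0.0, 0.946, 0.326, 0.001]
contact_force: [-0.6, -1.1, 5.4]
gripper_width: 0.506
grasp_force: 25.9
```

Run:
```python
from h import *
go(.6025,.1795,.018,38)
p2=bot.read_camera('side')
W,u,v=world(p2)
k=(np.hypot(W[:,0]-.6025,W[:,1]-.1795)<.06)&(p2['img'][v,u].max(1)<70)&(W[:,2]>.007)
c,s=np.cos(np.radians(38)),np.sin(np.radians(38))
d=W[k]-[.6025,.1795,0];X=c*d[:,0]+s*d[:,1];Y=s*d[:,0]-c*d[:,1]
for m,n in((Y>.021,'+'),(Y<-.021,'-')):
    m=m&(abs(X)<.015); print(n,m.sum(),np.round(np.sort(d[m,2])[:12],4) if m.any() else '')
cv2.imwrite('pics/s6.png',cv2.resize(p2['img'][190:280,130:260],None,fx=6,fy=6,interpolation=cv2.INTER_CUBIC)[:,:,::-1])
```

```text
t 15.85 pos [0.6034 0.1804 0.0216] a 38.00225865307252 delta [-0.0013  0.0002  0.0036  0.0023] n 0.07572907255550036
+ 74 [0.007  0.0071 0.0072 0.0073 0.0075 0.0076 0.0077 0.0078 0.0078 0.0084
 0.009  0.0091]
- 2518 [0.007  0.007  0.007  0.007  0.0071 0.0071 0.0071 0.0071 0.0072 0.0072
 0.0072 0.0072]
```

View pics/s6.png

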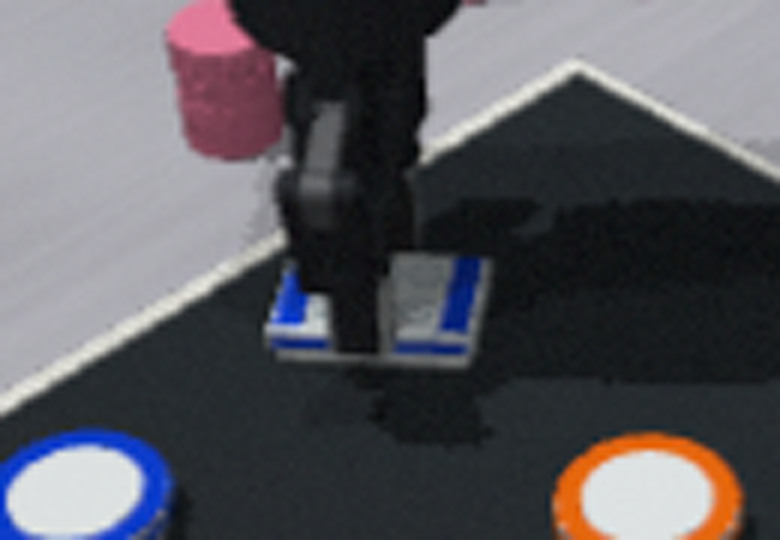

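The plate is gripped at mid-length across its width, and the tips clear its underside by several mm. I'll lift it and carry it.

Emit:
{"method": "send_rows", "body": {
  "deltas": "0 0 -0.015 0; 0 0 -0.045 0; -0.01 0.0105 -0.08 0; -0.035 0.037 -0.09 0; -0.064 0.067 -0.09 0"
}}

```text
t: 16.4
eef_pos: [0.595, 0.0893, 0.1139]
tool_rot: [-0.0, 0.945, 0.327, 0.003]
contact_force: [1.1, -0.3, -0.5]
gripper_width: 0.505
grasp_force: 25.8
```

Emit:
{"method": "send_rows", "body": {
  "deltas": "-0.03 0.031 0 0; -0.06 0.063 0 0; -0.09 0.094 0 0; -0.12 0.125 0 0; -0.15 0.157 0 0"
}}

```text
t: 16.9
eef_pos: [0.5716, -0.1297, 0.1114]
tool_rot: [0.0, 0.945, 0.326, 0.0]
contact_force: [0.4, -0.2, 0.0]
gripper_width: 0.505
grasp_force: 25.8
```

Emit:
{"method": "send_rows", "body": {
  "deltas": "-0.028 0.029 0 7; -0.054 0.056 0 14; -0.072 0.075 0 21; -0.077 0.08 0 27.3; -0.077 0.08 0 27.3"
}}

```text
t: 17.4
eef_pos: [0.5601, -0.2406, 0.1111]
tool_rot: [0.001, 0.996, 0.091, 0.0]
contact_force: [0.0, 0.6, -0.5]
gripper_width: 0.505
grasp_force: 25.8
```

Emit:
{"method": "send_rows", "body": {
  "deltas": "0 0 0 0; 0 0 0 0; 0 0 0 0"
}}

```text
t: 17.7
eef_pos: [0.5608, -0.2373, 0.1105]
tool_rot: [-0.0, 0.995, 0.095, 0.0]
contact_force: [0.9, 0.2, -1.0]
gripper_width: 0.509
grasp_force: 25.8
```

Run:
```python
from h import *
go(.5613,-.2378,.0386)
p=bot.read_camera('wrist');p2=bot.read_camera('scene')
cv2.imwrite('pics/w7.png',np.hstack([cv2.resize(p['img'],(400,300)),cv2.resize(p2['img'][150:270,100:260],(400,300))])[:,:,::-1])
print(bot.get_obs()['grasp_force'],[(np.round(r['xyz'],4).tolist(),round(r['confidence'],2)) for r in bot.landmark_of(p,'plate')+bot.landmark_of(p2,'plate')])
```

```text
t 17.7 pos [ 0.5608 -0.2373  0.1105] a 10.888802851775846 delta [0.0003 0.0006 0.0719 0.1888] n 1.4382284263588048
25.77176034450531 [([0.5554, -0.2378, 0.096], 0.83), ([0.5591, -0.2381, 0.0938], 0.75)]
```

View pics/w7.png

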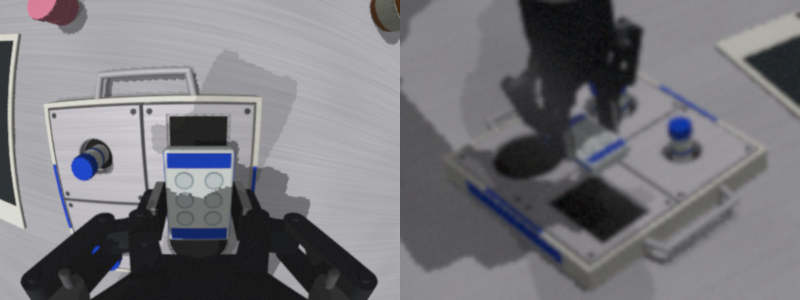

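The plate is level, square with its recess and above it. The vial and pot stand in their wells.

Emit:
{"method": "send_rows", "body": {
  "deltas": "0 0 0.015 0; 0 0 0.035 0; 0 0 0.052 0; 0 0 0.062 0; 0 0 0.068 0"
}}

```text
t: 18.4
eef_pos: [0.5597, -0.2383, 0.0407]
tool_rot: [-0.0, 0.996, 0.093, -0.001]
contact_force: [0.2, 0.3, -0.4]
gripper_width: 0.5
grasp_force: 25.8
```

Emit:
{"method": "send_rows", "body": {
  "deltas": "0 0 0.001 0; 0 0 0.002 0; 0 0 0.003 0; 0 0 0.003 0; 0 0 0.003 0"
}}

```text
t: 18.9
eef_pos: [0.5608, -0.2387, 0.0398]
tool_rot: [0.0, 0.996, 0.093, 0.0]
contact_force: [-0.1, 0.5, -0.1]
gripper_width: 0.505
grasp_force: 25.8
```

Emit:
{"method": "send_rows", "body": {
  "deltas": "0 0 0.001 0; 0 0 0.001 0; 0 0 0.002 0; 0 0 0.002 0; 0 0 0.002 0"
}}

```text
t: 19.4
eef_pos: [0.5608, -0.2387, 0.0386]
tool_rot: [0.0, 0.996, 0.093, 0.0]
contact_force: [-3.2, 2.1, 9.1]
gripper_width: 0.51
grasp_force: 26.8
```

Contact came at the predicted height. Release, rise and go to the dish.

Emit:
{"method": "send_rows", "body": {
  "deltas": "0 0 0 0; 0 0 0 0; 0 0 0 0; 0 0 0 0; 0 0 -0.005 0",
  "claw": 1
}}

```text
t: 19.9
eef_pos: [0.5599, -0.2383, 0.0417]
tool_rot: [-0.0, 0.996, 0.093, -0.001]
contact_force: [0.0, -0.7, 0.0]
gripper_width: 0.999
grasp_force: 0.0
```

Emit:
{"method": "send_rows", "body": {
  "deltas": "0 0 -0.03 0; 0 0 -0.07 0; 0 0 -0.09 0; 0 0 -0.09 0"
}}

```text
t: 20.3
eef_pos: [0.5628, -0.2394, 0.1362]
tool_rot: [0.001, 0.996, 0.093, 0.003]
contact_force: [-0.2, -1.1, -0.3]
gripper_width: 0.997
grasp_force: 0.0
```

Run:
```python
from h import *
go(.6,.3085,.1)
p=bot.read_camera('side');print([(np.round(r['xyz'],4).tolist(),round(r['confidence'],2)) for r in bot.landmark_of(p,'plate')])
W,u,v=world(p);q=W[(np.hypot(W[:,0]-.56,W[:,1]+.238)<.045)&(W[:,2]>.032)&(W[:,2]<.05)]
c=cv2.minAreaRect((q[:,:2]*1000).astype(np.float32));print(c,np.linalg.lstsq(np.c_[q[:,:2]-q[:,:2].mean(0),np.ones(len(q))],q[:,2],rcond=None)[0])
```

```text
t 20.3 pos [ 0.5628 -0.2394  0.1362] a 10.702024157685806 delta [ 0.1383 -0.5314  0.0362  0.002 ] n 11.006136485679997
[([0.5598, -0.2386, 0.0216], 0.54)]
((558.6446533203125, -237.28604125976562), (70.41473388671875, 46.855587005615234), 11.936295509338379) [ 0.02900488 -0.06245251  0.03908662]
```

Emit:
{"method": "send_rows", "body": {
  "deltas": "0.0117 -0.0442 0 0; 0.0234 -0.0884 0 0; 0.035 -0.1326 0 0; 0.0468 -0.1768 0 0; 0.0585 -0.221 0 0"
}}

```text
t: 20.9
eef_pos: [0.5757, -0.0089, 0.1308]
tool_rot: [-0.0, 0.996, 0.093, -0.001]
contact_force: [0.2, -0.2, 0.7]
gripper_width: 1.001
grasp_force: 0.0
```

Emit:
{"method": "send_rows", "body": {
  "deltas": "0.0117 -0.0442 0 0; 0.0234 -0.0884 0 0; 0.035 -0.1326 0 0; 0.0468 -0.1768 0.01 0; 0.0585 -0.221 0.02 0"
}}

```text
t: 21.4
eef_pos: [0.5925, 0.2189, 0.1106]
tool_rot: [0.0, 0.996, 0.093, -0.001]
contact_force: [0.4, -0.4, -0.0]
gripper_width: 0.999
grasp_force: 0.0
```

Emit:
{"method": "send_rows", "body": {
  "deltas": "0.0117 -0.0442 0.01 0; 0.0231 -0.0884 0.015 0; 0.0231 -0.0884 0.015 0; 0.0231 -0.0884 0.015 0; 0.0231 -0.0884 0.015 0"
}}

```text
t: 21.9
eef_pos: [0.5993, 0.3067, 0.096]
tool_rot: [0.001, 0.996, 0.093, -0.001]
contact_force: [0.1, -0.6, 0.9]
gripper_width: 1.0
grasp_force: 0.0
```

Run:
```python
from h import *
p=wrist('w8',[((.6,.3085,.022),.029)])
go(.6,.3085,.02)
print([(np.round(r['xyz'],4).tolist(),round(r['confidence'],2)) for r in bot.landmark_of(p,'dish')])
```

```text
t 21.95 pos [0.5997 0.3063 0.0964] a 10.59278061461818 delta [ 0.0007 -0.0021  0.0764 -0.1072] n 1.5290406571088389
[]
```

View pics/w8.png

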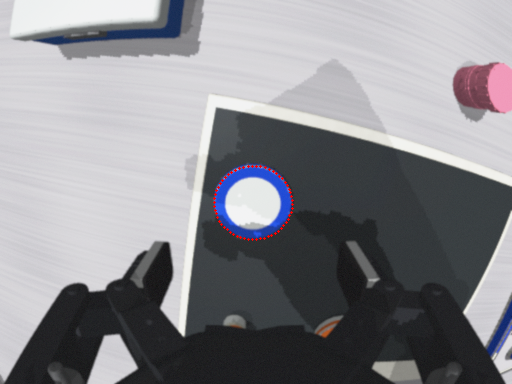

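The overlay sits on the blue dish (254,203). I'll descend and grip.

Emit:
{"method": "send_rows", "body": {
  "deltas": "0 -0.001 0.02 0; 0 -0.001 0.045 0; 0 -0.001 0.065 0; 0 -0.001 0.076 0; 0 -0.001 0.079 0"
}}

```text
t: 22.5
eef_pos: [0.599, 0.308, 0.0171]
tool_rot: [0.001, 0.996, 0.093, -0.001]
contact_force: [-0.6, -0.2, 0.7]
gripper_width: 1.0
grasp_force: 0.0
```

Emit:
{"method": "send_rows", "body": {
  "deltas": "0 0 0 0; 0 0 0 0; 0 0 0 0; 0 0 0 0; 0 0 0 0",
  "claw": 0
}}

```text
t: 23.0
eef_pos: [0.6003, 0.3099, 0.0199]
tool_rot: [-0.0, 0.996, 0.093, 0.001]
contact_force: [-1.0, -0.8, 6.0]
gripper_width: 0.661
grasp_force: 26.9
```

Emit:
{"method": "send_rows", "body": {
  "deltas": "0 0 0 0; 0 0 0 0; 0 0 0 0"
}}

```text
t: 23.3
eef_pos: [0.6003, 0.3099, 0.0198]
tool_rot: [-0.0, 0.996, 0.093, 0.001]
contact_force: [-0.9, -1.3, 7.0]
gripper_width: 0.66
grasp_force: 26.9
```

Run:
```python
from h import *
go(.452,-.2585,.038)
p2=bot.read_camera('side')
cv2.imwrite('pics/s9.png',cv2.resize(p2['img'][220:310,90:220],None,fx=5,fy=5,interpolation=cv2.INTER_CUBIC)[:,:,::-1])
```

```text
t 23.3 pos [0.6003 0.3099 0.0198] a 10.703206407957765 delta [-0.2513  0.531  -0.0182  0.0032] n 11.754570075142398
```

View pics/s9.png

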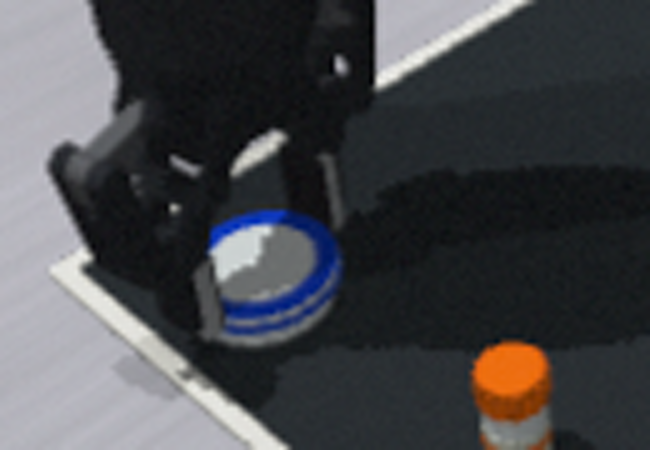

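The dish is held level between the pads, clear of the orange vial. I'll lift it and carry it to the tray.

Emit:
{"method": "send_rows", "body": {
  "deltas": "0 0 -0.015 0; 0 0 -0.045 0; -0.004 0.009 -0.08 0; -0.018 0.038 -0.1 0; -0.036 0.076 -0.1 0"
}}

```text
t: 23.85
eef_pos: [0.5801, 0.2312, 0.1232]
tool_rot: [-0.002, 0.995, 0.095, 0.004]
contact_force: [1.1, -0.5, -0.3]
gripper_width: 0.659
grasp_force: 26.7
```

Emit:
{"method": "send_rows", "body": {
  "deltas": "-0.018 0.038 0 0; -0.036 0.076 0 0; -0.054 0.114 0 0; -0.072 0.152 0 0; -0.0895 0.19 0 0"
}}

```text
t: 24.35
eef_pos: [0.5252, 0.0235, 0.1195]
tool_rot: [0.0, 0.996, 0.094, 0.001]
contact_force: [0.6, -0.4, 0.9]
gripper_width: 0.66
grasp_force: 26.7
```

Emit:
{"method": "send_rows", "body": {
  "deltas": "-0.018 0.038 0 0; -0.036 0.076 0 0; -0.054 0.114 0 0; -0.072 0.152 0 0; -0.0895 0.19 0 0"
}}

```text
t: 24.85
eef_pos: [0.4727, -0.18, 0.1195]
tool_rot: [0.0, 0.996, 0.093, 0.001]
contact_force: [0.9, 0.4, -0.9]
gripper_width: 0.657
grasp_force: 26.7
```

Emit:
{"method": "send_rows", "body": {
  "deltas": "-0.017 0.036 0 0; -0.031 0.065 0 0; -0.0363 0.075 0 0; -0.0363 0.075 0 0; -0.0363 0.075 0 0"
}}

```text
t: 25.35
eef_pos: [0.4519, -0.2574, 0.1188]
tool_rot: [-0.0, 0.996, 0.094, 0.0]
contact_force: [0.1, -0.1, -0.3]
gripper_width: 0.661
grasp_force: 26.7
```

Run:
```python
from h import *
go(.452,-.2585,.037)
p=bot.read_camera('wrist');p2=bot.read_camera('scene')
cv2.imwrite('pics/w10.png',np.hstack([cv2.resize(p['img'],(400,300)),cv2.resize(p2['img'][150:270,100:260],(400,300))])[:,:,::-1])
print(bot.get_obs()['grasp_force'],[(np.round(r['xyz'],4).tolist(),round(r['confidence'],2)) for r in bot.landmark_of(p,'dish')+bot.landmark_of(p2,'dish')])
```

```text
t 25.35 pos [ 0.4519 -0.2574  0.1188] a 10.788690559001752 delta [-0.0001  0.0011  0.0818  0.0887] n 1.635367808498605
26.72508805990219 [([0.4501, -0.258, 0.105], 0.59), ([0.4541, -0.2545, 0.1028], 0.57), ([0.4362, -0.1499, 0.004], 0.37)]
```

View pics/w10.png

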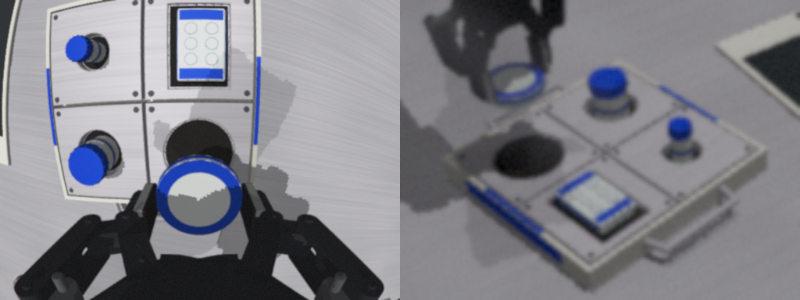

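The dish is level above its recess, and plate, pot and vial sit in theirs. I'll lower it.

Emit:
{"method": "send_rows", "body": {
  "deltas": "0 0 0.018 0; 0 0 0.042 0; 0 0 0.062 0; 0 0 0.073 0; 0 0 0.079 0"
}}

```text
t: 26.05
eef_pos: [0.4511, -0.258, 0.0385]
tool_rot: [-0.0, 0.996, 0.094, -0.001]
contact_force: [-0.2, 0.9, 0.5]
gripper_width: 0.664
grasp_force: 26.7
```

Emit:
{"method": "send_rows", "body": {
  "deltas": "0 0 0.001 0; 0 0 0.002 0; 0 0 0.003 0; 0 0 0.0035 0; 0 0 0.0035 0"
}}

```text
t: 26.55
eef_pos: [0.4517, -0.2591, 0.0368]
tool_rot: [0.0, 0.996, 0.093, 0.001]
contact_force: [-0.3, 0.9, 4.2]
gripper_width: 0.66
grasp_force: 27.2
```

Contact is at the predicted height. Release and rise.

Emit:
{"method": "send_rows", "body": {
  "deltas": "0 0 0 0; 0 0 0 0; 0 0 0 0; 0 0 0 0; 0 0 -0.005 0",
  "claw": 1
}}

```text
t: 27.05
eef_pos: [0.4507, -0.2586, 0.0404]
tool_rot: [-0.0, 0.996, 0.093, -0.001]
contact_force: [-0.5, 0.7, -0.3]
gripper_width: 1.0
grasp_force: 0.0
```

Emit:
{"method": "send_rows", "body": {
  "deltas": "0 0 -0.03 0; 0 0 -0.07 0; 0 0 -0.11 0; 0 0 -0.15 0; 0 0 -0.15 0"
}}

```text
t: 27.55
eef_pos: [0.4544, -0.2603, 0.1966]
tool_rot: [0.003, 0.996, 0.093, 0.004]
contact_force: [1.1, 0.0, -0.5]
gripper_width: 0.998
grasp_force: 0.0
```

Run:
```python
from h import *
p=bot.read_camera('wrist');s=bot.read_camera('side')
for k in('dish','plate','pot','vial','orange_dish','orange_vial'):
    print(k,[(np.round(r['xyz'],4).tolist(),round(r['confidence'],2)) for r in bot.landmark_of(s,k)+bot.landmark_of(p,k)])
cv2.imwrite('pics/f.png',np.hstack([cv2.resize(p['img'],(400,300)),cv2.resize(s['img'],(400,300))])[:,:,::-1])
```

```text
dish [([0.4511, -0.2538, 0.0234], 0.69), ([0.4676, 0.3031, 0.0058], 0.48), ([0.4489, -0.2588, 0.0243], 0.96)]
plate [([0.5561, -0.2362, 0.0251], 0.85), ([0.5569, -0.241, 0.022], 0.71)]
pot [([0.4323, -0.1511, 0.015], 0.91), ([0.7349, 0.1326, 0.0022], 0.81), ([0.7009, -0.0502, -0.0032], 0.62), ([0.7529, 0.002, -0.0015], 0.56), ([0.43, -0.1532, 0.0146], 0.69)]
vial [([0.5367, -0.1324, 0.0136], 0.73), ([0.429, -0.1522, 0.0144], 0.63), ([0.539, -0.1311, 0.0149], 0.61)]
orange_dish [([0.4661, 0.194, 0.0074], 0.58)]
orange_vial [([0.4672, 0.305, 0.0085], 0.81)]
```

View pics/f.png

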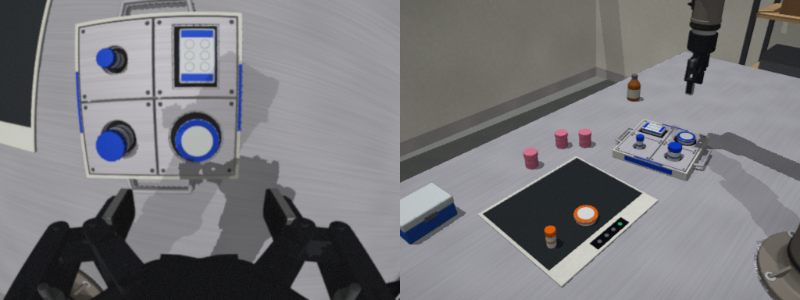

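All four blue things are seated in their recesses. The orange dish and vial are where they started, and the gripper is clear.

```bash
python3 -c "
from station import bot
print(bot.hand_in())"
```

```text
the job is handed in; nothing more can be done
None
```

The job is handed in: camera checks showed the blue dish, plate, pot and vial each seated in its own recess and the orange dish and vial unmoved, but no verdict came back.

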